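# Hang the source paddle on the hook inside its cabinet

## Robot

A 7-joint arm with a two-finger parallel gripper is mounted at the origin on a cart in front of the work surface, level with it; the furniture and walls round the work are solid. World frame = base frame: x ahead of the robot, y to its left, z up, the work surface at z = 0. Lengths are in m, angles in rad, forces in N, time in s.
With the tool pointing down it reaches from about 0.4 to 0.85 m from the base axis. Payload 10.4 kg.
Tool frame: the origin (TCP) lies between the finger pads; the fingertips stand manip.tcp_to_tips ahead of it and the grasp point (between the pads) lies 2 mm behind it (manip.tcp_to_tips is the distance from the TCP to the fingertips, in m); y points along the fingers, z is the direction in which the jaws open and shut, and the axes are right-handed (so a half turn about y gives the same grasp; the last joint's range is limited). The gripper opens to 85 mm and grips with 20 to 120 N. Pads are 22 mm wide; open, the fingers measure 114 mm over their backs; the gripper's body (76 mm by 85 mm) begins 54 mm behind the grasp point. The pads swing forward as they close: fully open they stand 13 mm farther back than shut.
Start: joints at [1.282, 0.332, -0.065, 1.46, 0.022, 1.35, -0.088], TCP at [0.164, -0.603, 0.248] pointing down, gripper open.
Joint ranges: [-2.6, 2.6], [-0.5, 2.12], [-1.47, 1.34], [0.16, 2.42], [-1.27, 4.41], [0.06, 2.06], [-2.6, 2.6]. Speed limits (rad/s): [2.22, 2.22, 2.79, 2.79, 3.14, 3.14, 3.14].

## Interface

Orientations are given as a unit quaternion [x, y, z, w].
In Python, from workcell import manip gives the robot as it stands. The module is installed in compiled form; this text tells all that it offers.
- The arm moves only by the tool move_arm, never from a script. Its argument "increments" is a list of rows, each an object with "offset": the shift along the tool's x, y, z in m, a list of three; "yaw": the turn about the tool's y in degrees; "jaw": the closure in counts, from 0 (fully open) to 255 (shut). In form: [{"offset": [tx, ty, tz], "yaw": yaw, "jaw": jaw}, ...]. A call has 1 to 10 rows; each row is the pose to reach, as a shift and turn from the pose measured when the call began, along the tool's axes at that moment; what a row does not reach only later rows make up. A row lasts 1/12 s, in which the tool goes at most 41.7 mm and 7.16 degrees, less where a joint would pass 70% of its speed; a pose out of reach is approached as far as the arm can. A call with a gripper value outside its range is refused whole. The fingers move at their own pace and stop on an object; "squeeze" is the grip in N (left out, the last holds). Time passes only in rows, so rows that repeat a pose let the fingers close. It gives the time, the measured TCP pose, the force and the opening at its end, in the units of the state.
- manip.get_obs(): the state, without advancing time (a new reading comes with each control period).
- manip.camera(name): name is "scene" or "side" or "wrist"; returns a dict with "pixels" (420x560x3 uint8, red, green, blue), "depth" (420x560 float32, m along the optical axis (not along the pixel's ray), 0 where there is no reading), "intrinsics" (3x3 intrinsics, pixels), "D" ([k1, k2, p1, p2, k3] as OpenCV has them; the pictures are not rectified), "R" (3x3) and "t" (3): a world point X has camera coordinates R X + t; the wrist camera has in their place "mount" (4x4, takes a point from camera to tool coordinates, whose origin is the TCP and whose axes are the tool frame's). Camera axes: x right, y down, z forward; pixel columns grow to the right and rows downward; lengths in m; the calibration is good to about 2 mm. A picture is of the moment at which its call begins: read the wrist's pose just before it.
- manip.hand_in(): hands the job in, once; it reports no verdict.
Trained networks look in a picture, given as the dict that the camera call returned (one of the last four; its "shot" number tells which), for a name from the list of things; names that differ only in an ending like _2 or _b are one class to them, and where a whole thing is asked for, a point or a joint stands for the part that bears it (a point fixed in the world has none). Each returns a list of dicts, best first, with "confidence" (0 to 1); they miss things now and then, are a little off and sometimes report something else, mostly with a low value. They report only what shows in the picture. A call takes as long as a camera call. They do not tell look-alikes from the thing itself.
- manip.recognise(picture, query): "bbox" ([left, top, right, bottom] in pixels, round what is visible of it).
- manip.spot_point(picture, query): "centre" ([column, row] in pixels: a listed point, or the origin of a listed thing).
The state is a dict: "clock": time; "joint_pos": joint angles; "joint_velocities": joint speeds; "tau": joint torques, N m; "position": TCP position; "ee_rot": TCP orientation; "ft_force": force on the tool from outside, world axes, zero at the start; "torque": the same for the moment, N m; "grip_width": opening from 0.0 (shut) to 1.0 (fully open).
Only numpy, scipy, OpenCV 4.12 (cv2) and the standard library are available. Lean on these libraries where they do the work, as an engineer would, in place of code of your own. Each camera call takes 0.05 s, during which the arm holds its last target. There are 200 camera calls.

## Task

Take the yellow source paddle out of its desk stand, bring it through the narrow doorway of the small cabinet without the paddle or the gripper touching the cabinet, and hang it by its window on the hook inside. Press it gently down on the hook's red tongue, with no more than 20 N, until the tongue is fully down on its stop, then let go so that the paddle hangs free and still. Leave the tin and the two pots where they are.

Things in the scene. Friction and masses are not known exactly. Their poses are not given: they have to be found in the camera images.
- paddle: loose source paddle, 0.16 kg, 228 mm tall, upright in the stand. Origin: centre of underside; z up, y across, x through it. From the underside up: yellow head 44 (y) x 12 (x) x 40 high; side strips 44 over all, 8 thick, to 108 mm; stem 12 (y) x 10 (x); grip block from 188 mm. Orange disc on the -x face; hang it either way round
- grip (a point): middle of the paddle's black grip block, 208 mm above the underside; the block is 16 (y) x 24 (x) x 40 mm high, to be gripped from above across its 16 mm
- eye (a point): middle of the upper edge of the paddle's window, 100 mm above its underside; it comes to rest on the tongue. The window lies between the side strips, 26 mm wide (y), open right through along x, from 44 to 100 mm above the underside; its upper edge is a round bar, 8 mm in diameter, along y
- stand: fixed desk stand, 50 x 76 x 37 mm, with a pocket (47 x 15 mm, floor 6 mm above the desk, 31 mm deep) in which the paddle's head stands with 1.5 mm play. Origin: centre of its underside; axes parallel to the paddle's. The paddle lifts straight up
- cabinet: fixed white cabinet with grey roof, 130 deep (x) x 140 wide (y) x 182 high, upright. Origin: centre of underside; front faces its own -x. Inside it nothing but the hook may be touched. An upright paddle goes in level along +x, head through the doorway, stem through the roof slot, the gripper staying above the roof
- doorway (a point): middle of the doorway's foot on the cabinet's front face, 65 mm before (-x of) the cabinet's origin. The doorway is 64 wide and open from the 6 mm floor to the roof. The roof, 174 to 182 mm above the desk, has a slot 34 wide that runs from the front, above the doorway, 116 mm back; both are centred on the cabinet's y = 0
- hook_rail: aluminium rail upright on the inside of the cabinet's back wall, with the hook that it carries. Axes parallel to the cabinet's; origin 59 mm behind the cabinet's origin, 124 mm above the desk. The hook is clamped up to 12 mm higher or lower than its middle setting; its height is not measured and must be felt or seen
- hook_mid (a point): point 30 mm before (-x of) the hook rail's origin, where the paddle hangs best; fixed to the rail. The hook points to -x, 14 wide; its nose ends 25 mm before this point, and the tongue, 8 wide, reaches 17 mm either side of it. At the middle setting: hook's underside 8 mm below this point, nose's top 11 above, tongue's top 8 above when raised, 0 when fully down
- tongue (a joint): how far the red tongue on the hook has been pressed down: 0 raised, 0.008 m down on its rigid stop. It slides stiffly: it yields to about 7 N downward and stays where it is left, also under the paddle's weight; on the stop the force rises steeply
- planchet_tin: bystander: flat round light grey tin, 66 mm across, 24 mm high; origin at the centre of its underside
- dark_pot: bystander: small dark pot with a white screw cap, 50 mm across, 54 mm high; origin at the centre of its underside
- yellow_pot: bystander: small yellow pot with a white screw cap, 50 mm across, 54 mm high; origin at the centre of its underside
There are look-alikes about, which are no part of the job. There is more than one size of the paddle; the job needs the smaller. Leave any brown look-alike of the stand alone.

How it is judged:
On the way, in this order (a step that is already met when the one before it is completed fails the run):
1. the paddle is lifted clear of the stand (z of paddle in the frame of stand above 0.04 m and contact force between paddle and stand below 0.05 N), for 0.1 s.
2. the paddle bears on the hook inside the cabinet (contact force between paddle and hook_rail above 0.6 N and x of eye in the frame of hook_rail above -0.049 m and z of eye in the frame of hook_rail above -0.016 m), for 0.1 s.
At the end, for the whole second after the job is handed in: The paddle hangs on the hook by its window, behind the nose, upright within 0.15 rad, still (under 0.03 m/s) and clear of the cabinet, and the tongue is down on its stop (pressed at least 7 of its 8 mm) (all of step 2 and value of joint tongue above 0.007 m and contact force between paddle and cabinet below 0.05 N and angle between paddle's own z axis and vertical below 0.15 rad and linear speed of paddle below 0.03 m/s); the robot touches nothing.
It fails at once if the paddle touches the cabinet (over 1 N) (contact force between paddle and cabinet above 1 N).
It fails at once if the gripper or arm touches the cabinet (over 1 N) (contact force between any of the fingers, the arm and cabinet above 1 N).
It fails at once if the hook is loaded with more than 25 N by anything (contact force between anything else and hook_rail above 25 N).
It fails at once if the gripper touches the hook (over 1 N) (contact force between any of the fingers, the arm and hook_rail above 1 N).
It fails at once if the tin or a pot is moved by more than 20 mm (distance of any of planchet_tin, dark_pot, yellow_pot from where it was at the start of the episode above 0.02 m).
It also fails if it takes over 59 s, if anything falls off the work surface, if the arm or the gripper's body presses on something with over 40 N, if the wrist force passes 120 N, or if a joint passes its speed limit or range.

## Working session

There is one attempt and no reset: what is moved stays moved. The work goes in short steps, Python scripts to look and compute and a tool call to move; the robot and the scene stay as the last step left them, time stands still between calls to the robot, and variables do not carry over. Pictures are saved under pics/ and viewed, about 8 in all and at most 12, crops included, and the job is handed in when it is done.

Besides the shell and the picture viewer there is one more tool, called after "Call:" by a JSON object that holds its "fn" and its "kwargs". move_arm: Moves the arm, as the interface text tells. Its arguments: {"type":"object","properties":{"increments":{"type":"array","items":{"type":"object","properties":{"offset":{"type":"array","items":{"type":"number"}},"yaw":{"type":"number"},"jaw":{"type":"number"}}}},"squeeze":{"type":"number"}},"required":["increments"]}

```bash
mkdir -p pics; cat > h.py <<'E'
import numpy as np, cv2
from workcell import manip
from scipy.spatial.transform import Rotation as Ro
def tcp():
    o=manip.get_obs(); T=np.eye(4); T[:3,:3]=Ro.from_quat(o['ee_rot']).as_matrix(); T[:3,3]=o['position']; return T
def cam(n):
    T=tcp(); p=manip.camera(n)
    if n=='wrist': p['C2W']=T@np.array(p['mount'])
    else:
        M=np.eye(4);M[:3,:3]=p['R'];M[:3,3]=np.ravel(p['t']); p['C2W']=np.linalg.inv(M)
    return p
def ray(p,uv):
    q=cv2.undistortPoints(np.array([[uv]],float),np.array(p['intrinsics']),np.array(p['D']))[0,0]
    return np.array([q[0],q[1],1.])
def at(p,uv,d=None):   # world point by depth
    if d is None: d=p['depth'][int(round(uv[1])),int(round(uv[0]))]
    return p['C2W'][:3,:3]@(ray(p,uv)*d)+p['C2W'][:3,3]
def atz(p,uv,z):
    r=p['C2W'][:3,:3]@ray(p,uv); c=p['C2W'][:3,3]; return c+r*(z-c[2])/r[2]
def proj(p,X):
    M=np.linalg.inv(p['C2W']); r,_=cv2.Rodrigues(M[:3,:3])
    return cv2.projectPoints(np.atleast_2d(X).astype(float),r,M[:3,3],np.array(p['intrinsics']),np.array(p['D']))[0][:,0]
def cloud(p):
    h,w=p['depth'].shape; v,u=np.mgrid[:h,:w]; uv=np.stack([u,v],-1).reshape(-1,1,2).astype(float)
    q=cv2.undistortPoints(uv,np.array(p['intrinsics']),np.array(p['D']))[:,0]
    d=p['depth'].reshape(-1,1); P=np.hstack([q,np.ones_like(d)])*d
    return (P@p['C2W'][:3,:3].T+p['C2W'][:3,3]).reshape(h,w,3)
def save(p,n,crop=None,k=1):
    im=cv2.cvtColor(p['pixels'],cv2.COLOR_RGB2BGR)
    if crop: im=im[crop[1]:crop[3],crop[0]:crop[2]]
    cv2.imwrite('pics/'+n,cv2.resize(im,None,fx=k,fy=k,interpolation=cv2.INTER_CUBIC))
E
python3 - <<'E'
from h import *
np.set_printoptions(precision=3,suppress=True)
print(manip.tcp_to_tips, manip.get_obs()); T=tcp();print(T)
ims=[]
for n in('scene','side'):
    p=cam(n); save(p,n+'.png'); print(n,p['C2W'])
    for q in('paddle','grip','stand','cabinet','doorway','hook_rail','planchet_tin','dark_pot','yellow_pot'):
        f=manip.spot_point if q in('grip','doorway','stand','cabinet') else manip.recognise
        for r in f(p,q)[:3]:
            v=r.get('centre',r.get('bbox')); print(q,np.round(v),round(r['confidence'],2), at(p,v) if len(v)==2 else '')
E
```

```text
0.017 {'clock': 0.0, 'joint_pos': array([ 1.282,  0.333, -0.065,  1.461,  0.022,  1.35 , -0.089]), 'joint_velocities': array([-0.001, -0.001,  0.   ,  0.001,  0.001,  0.001, -0.001]), 'tau': array([ -0.   , -62.544,   0.049, -39.162,   0.016,   0.01 ,  -0.   ]), 'position': array([ 0.164, -0.603,  0.248]), 'ee_rot': array([-0.094,  0.701, -0.7  ,  0.094]), 'ft_force': array([ 0.619,  0.387, -0.257]), 'torque': array([ 0.004,  0.024, -0.019]), 'grip_width': 0.9955493343375011}
[[-0.965 -0.     0.263  0.164]
 [-0.263  0.001 -0.965 -0.603]
 [ 0.    -1.    -0.001  0.248]
 [ 0.     0.     0.     1.   ]]
scene [[-0.532 -0.668  0.521 -0.179]
 [-0.847  0.416 -0.332  0.419]
 [ 0.005 -0.617 -0.787  1.155]
 [ 0.     0.     0.     1.   ]]
paddle [310. 144. 335. 233.] 0.72 
paddle [352. 153. 376. 209.] 0.66 
grip [368. 166.] 0.74 [ 0.466 -0.272  0.206]
grip [330. 156.] 0.65 [ 0.479 -0.144  0.303]
stand [385. 236.] 0.96 [ 0.343 -0.271  0.032]
stand [355. 208.] 0.77 [ 0.47  -0.26   0.033]
cabinet [248. 243.] 0.55 [0.485 0.098 0.102]
doorway [260. 259.] 0.89 [ 0.485  0.065 -0.002]
hook_rail [226. 19
[... 191 characters left out ...]
[189. 284. 205. 310.] 0.63 
side [[ 0.996 -0.07   0.059  0.464]
 [-0.09  -0.624  0.776 -0.66 ]
 [-0.017 -0.778 -0.628  0.673]
 [ 0.     0.     0.     1.   ]]
paddle [269. 174. 297. 318.] 0.91 
paddle [267. 278. 287. 364.] 0.86 
grip [280. 196.] 0.76 [ 0.49  -0.164  0.304]
grip [278. 294.] 0.56 [ 0.476 -0.288  0.214]
stand [281. 363.] 0.91 [ 0.473 -0.302  0.043]
stand [219. 378.] 0.77 [ 0.361 -0.3    0.008]
cabinet [301. 235.] 0.79 [0.544 0.002 0.062]
doorway [274. 241.] 0.8 [0.483 0.055 0.001]
doorway [300. 236.] 0.4 [ 0.542 -0.     0.063]
planchet_tin [215. 215. 243. 238.] 0.68 
dark_pot [206. 264. 227. 293.] 0.69 
yellow_pot [249. 172. 268. 192.] 0.78 
yellow_pot [265. 276. 288. 366.] 0.54
```

```bash
python3 - <<'E'
import cv2,numpy as np
a=cv2.imread('pics/scene.png')[120:330,150:430];b=cv2.imread('pics/side.png')[140:420,140:420]
a=cv2.resize(a,None,fx=1.9,fy=1.9,interpolation=2);b=cv2.resize(b,None,fx=.92,fy=.92)
b=cv2.imread('pics/side.png')[150:400,170:390]
b=cv2.resize(b,(int(220*2.2)-120,int(250*1.6545)))
cv2.imwrite('pics/a1.png',cv2.resize(cv2.imread('pics/scene.png')[120:330,150:430],(800,600),interpolation=2))
cv2.imwrite('pics/b1.png',cv2.resize(cv2.imread('pics/side.png')[150:400,160:410],(600,600),interpolation=2))
E
```

```text
(no output)
```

View pics/a1.png

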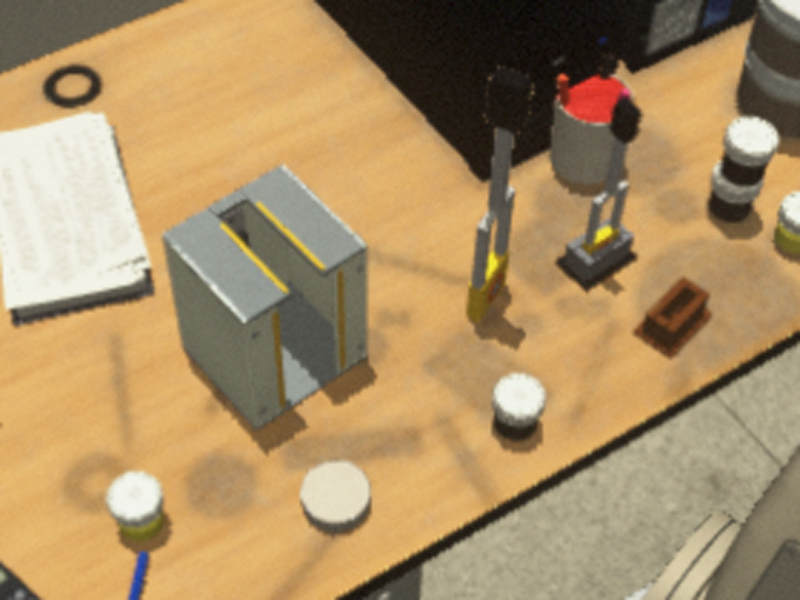

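View pics/b1.png

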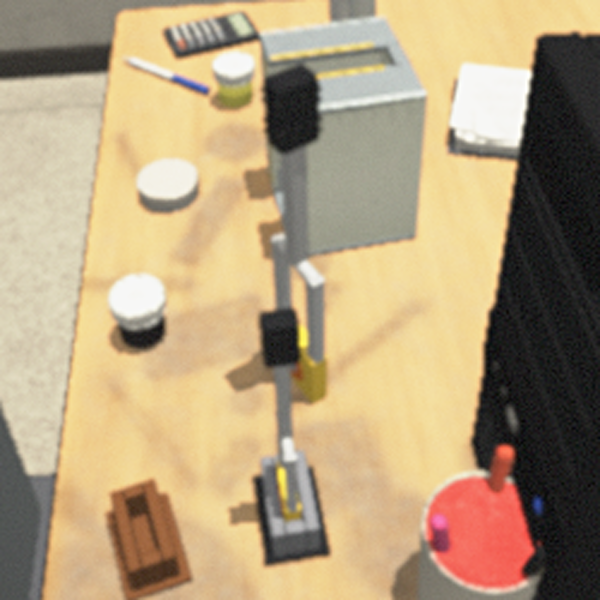

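The grey/black stand (scene 355,208; side 281,363) holds the short paddle, with its grip at (0.47,-0.28,0.21). The freestanding paddle (scene 322,190) is taller, with its grip at z≈0.30, so it is the look-alike. The brown stand (scene 385,236) is the other look-alike. Next I'll measure poses from depth.

```bash
python3 - <<'E'
from h import *
np.set_printoptions(precision=4,suppress=True)
for n in('scene','side'):
    p=cam(n); C=cloud(p)
    def sel(x0,x1,y0,y1,z0,z1): 
        m=(p['depth']>0)&(C[...,0]>x0)&(C[...,0]<x1)&(C[...,1]>y0)&(C[...,1]<y1)&(C[...,2]>z0)&(C[...,2]<z1); return C[m]
    def rect(nm,P):
        if len(P)<5: print(n,nm,len(P));return
        r=cv2.minAreaRect((P[:,:2]*1000).astype(np.float32)); print(n,nm,len(P),'c',np.round(r[0],1),'sz',np.round(r[1],1),'ang',round(r[2],1),'z',np.percentile(P[:,2],[5,50,95]))
    rect('roof',sel(.40,.70,-.05,.22,.172,.192))
    rect('gripTop',sel(.42,.52,-.33,-.23,.222,.245))
    rect('grip',sel(.42,.52,-.33,-.23,.195,.245))
    rect('stand',sel(.40,.54,-.36,-.2,.03,.043))
    rect('stem',sel(.42,.52,-.33,-.23,.12,.18))
    rect('big',sel(.40,.56,-.23,-.09,.27,.36))
    rect('bigall',sel(.40,.56,-.22,-.09,.05,.36))
    rect('dark',sel(.28,.45,-.22,-.05,.04,.06))
    rect('tin',sel(.28,.47,-.05,.15,.018,.03))
    rect('yel',sel(.25,.55,.12,.35,.04,.06))
E
```

```text
scene roof 1750 c [552.3  73.3] sz [135.7 143.2] ang 6.6 z [0.1771 0.1816 0.185 ]
scene gripTop 64 c [ 472.1 -278.4] sz [25.3 17.6] ang 6.2 z [0.2238 0.2317 0.2365]
scene grip 132 c [ 471.9 -278.1] sz [25.3 18.5] ang 7.2 z [0.1993 0.2209 0.2359]
scene stand 166 c [ 470.5 -277.8] sz [40.3 68.7] ang 2.6 z [0.0318 0.0362 0.0417]
scene stem 70 c [ 469.1 -276.6] sz [13.7 11. ] ang 50.8 z [0.1231 0.1512 0.1747]
scene big 295 c [ 491.8 -146.5] sz [36.6 26.9] ang 31.6 z [0.2747 0.3047 0.3229]
scene bigall 782 c [ 491.3 -147.2] sz [36.1 64.7] ang 16.2 z [0.0556 0.2128 0.3213]
scene dark 264 c [351.1 -84.3] sz [48.2 49.7] ang 4.8 z [0.0445 0.0529 0.057 ]
scene tin 435 c [370.9 109.3] sz [64.7 65.2] ang 43.9 z [0.0193 0.0228 0.0264]
scene yel 357 c [483.  215.5] sz [ 73.3 182.8] ang 20.6 z [0.0429 0.0541 0.0583]
side roof 1625 c [551.3  70.6] sz [130.1 142.6] ang 7.2 z [0.1763 0.1837 0.1854]
side gripTop 221 c [ 472.6 -282.1] sz [24.4 17.5] ang 3.6 z [0.2235 0.2339 0.2361]
side grip 394 c [ 472.7 -282.1] sz [24.7 17.5] ang 3.6 z [0.2002 0.2247 0.2358]
side stand 502 c [ 472.7 -282.3] sz [35.3 66.4] ang 5.0 z [0.0324 0.0377 0.04  ]
side stem 150 c [ 471.1 -284.2] sz [ 7.4 13.3] ang 59.3 z [0.1235 0.1513 0.1762]
side big 748 c [ 492.1 -150.6] sz [35.  24.9] ang 28.4 z [0.2743 0.3042 0.3233]
side bigall 1828 c [ 492.1 -150.7] sz [34.9 63.6] ang 28.8 z [0.071  0.2322 0.3225]
side dark 401 c [352.2 -88.3] sz [47.1 47.6] ang 42.3 z [0.0441 0.0545 0.0568]
side tin 379 c [370.7 105.1] sz [63.9 63.7] ang 45.1 z [0.0203 0.0251 0.0273]
side yel 213 c [469.5 213.7] sz [ 47.7 172.6] ang 21.3 z [0.0418 0.0552 0.058 ]
```

Call:
{"fn": "move_arm", "kwargs": {"increments": [{"offset": [-0.02,-0.03,-0.012],"yaw": 1},{"offset": [-0.05,-0.06,-0.03],"yaw": 2},{"offset": [-0.085,-0.09,-0.05],"yaw": 3},{"offset": [-0.12,-0.1,-0.07],"yaw": 4},{"offset": [-0.155,-0.11,-0.09],"yaw": 5},{"offset": [-0.19,-0.11,-0.11],"yaw": 6},{"offset": [-0.225,-0.11,-0.13],"yaw": 7},{"offset": [-0.26,-0.11,-0.15],"yaw": 8},{"offset": [-0.29,-0.11,-0.17],"yaw": 9},{"offset": [-0.31,-0.11,-0.185],"yaw": 10}]}}

```text
invalid input at $.increments[0]: expected keys offset, yaw, jaw
```

```bash
python3 - <<'E'
from h import *
np.set_printoptions(precision=3,suppress=True)
print(manip.get_obs()['joint_pos']);print(tcp());p=cam('wrist');print(np.array(p['mount']));print(p['C2W'][:3,3]);save(p,'w1.png')
for q in('grip','stand'): print(q,[(np.round(r['centre']),round(r['confidence'],2),at(p,r['centre'])) for r in manip.spot_point(p,q)])
E
```

```text
[ 1.282  0.332 -0.065  1.46   0.022  1.35  -0.088]
[[-0.965  0.     0.263  0.164]
 [-0.263 -0.    -0.965 -0.603]
 [-0.    -1.     0.     0.248]
 [ 0.     0.     0.     1.   ]]
[[-0.001  0.949  0.316 -0.081]
 [ 0.    -0.316  0.949 -0.126]
 [ 1.     0.001  0.    -0.001]
 [ 0.     0.     0.     1.   ]]
[ 0.242 -0.581  0.374]
grip []
stand []
```

Call:
{"fn": "move_arm", "kwargs": {"increments": [{"offset": [-0.02,-0.03,-0.012],"yaw": 1,"jaw": 0},{"offset": [-0.05,-0.06,-0.03],"yaw": 2,"jaw": 0},{"offset": [-0.085,-0.09,-0.05],"yaw": 3,"jaw": 0},{"offset": [-0.12,-0.1,-0.07],"yaw": 4,"jaw": 0},{"offset": [-0.155,-0.11,-0.09],"yaw": 5,"jaw": 0},{"offset": [-0.19,-0.11,-0.11],"yaw": 6,"jaw": 0},{"offset": [-0.225,-0.11,-0.13],"yaw": 7,"jaw": 0},{"offset": [-0.26,-0.11,-0.15],"yaw": 8,"jaw": 0},{"offset": [-0.29,-0.11,-0.17],"yaw": 9,"jaw": 0},{"offset": [-0.31,-0.11,-0.185],"yaw": 10,"jaw": 0}]}}

```text
clock: 2.08
position: [0.4176, -0.3392, 0.3586]
ee_rot: [-0.033, 0.706, -0.706, 0.034]
ft_force: [0.3, -1.0, 0.1]
grip_width: 1.004
```

```bash
cat > w.py <<'E'
from h import *
import sys
np.set_printoptions(precision=3,suppress=True)
o=manip.get_obs();print(o['clock'],o['joint_pos'],o['ft_force'],o['grip_width']);print(tcp());p=cam('wrist');save(p,sys.argv[1]+'.png')
for q in sys.argv[2:]: print(q,[(np.round(r['centre']),round(r['confidence'],2),at(p,r['centre'])) for r in manip.spot_point(p,q)])
E
python3 w.py w1 grip stand
```

```text
2.0833 [ 0.873  0.12  -0.304  1.493  0.035  1.533 -0.906] [ 0.312 -0.971  0.108] 1.0041912947133917
[[-0.996  0.001  0.095  0.418]
 [-0.095  0.    -0.996 -0.339]
 [-0.001 -1.    -0.     0.359]
 [ 0.     0.     0.     1.   ]]
grip [(array([206., 114.]), 0.56, array([ 0.473, -0.285,  0.235])), (array([243.,  97.]), 0.46, array([ 0.478, -0.291,  0.046]))]
stand [(array([240., 102.]), 0.74, array([ 0.476, -0.294,  0.115])), (array([240., 183.]), 0.58, array([ 0.373, -0.293,  0.036]))]
```

```bash
cat > g.py <<'E'
from h import *
np.set_printoptions(precision=4,suppress=True)
p=cam('wrist');C=cloud(p);d=p['depth']>0
for nm,z0,z1 in(('top',.225,.245),('grip',.2,.245),('stand',.03,.042)):
    m=d&(abs(C[...,0]-.472)<.05)&(abs(C[...,1]+.282)<.055)&(C[...,2]>z0)&(C[...,2]<z1); P=C[m]
    if len(P)>5:
        r=cv2.minAreaRect((P[:,:2]*1000).astype(np.float32)); print(nm,len(P),r,np.median(P[:,2]))
E
python3 g.py
```

```text
top 903 ((472.74822998046875, -280.1587829589844), (24.375688552856445, 16.603899002075195), 4.955942153930664) 0.23389149399614573
grip 1115 ((472.8896484375, -280.1237487792969), (24.872493743896484, 16.696083068847656), 4.131895542144775) 0.23364354136744037
stand 913 ((472.5861511230469, -280.25042724609375), (34.644935607910156, 65.86917114257812), 5.068990230560303) 0.03715606828815521
```

View pics/w1.png

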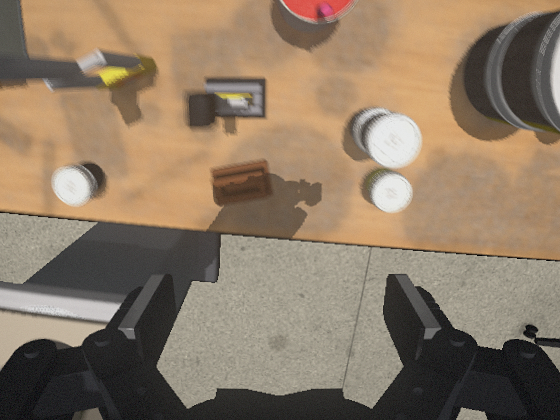

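Call:
{"fn": "move_arm", "kwargs": {"increments": [{"offset": [-0.02,0,-0.018],"yaw": 0.5,"jaw": 0},{"offset": [-0.045,0,-0.04],"yaw": 0.5,"jaw": 0},{"offset": [-0.06,0.01,-0.0535],"yaw": 0.5,"jaw": 0},{"offset": [-0.06,0.02,-0.0535],"yaw": 0.5,"jaw": 0},{"offset": [-0.06,0.045,-0.0535],"yaw": 0.5,"jaw": 0},{"offset": [-0.06,0.07,-0.0535],"yaw": 0.5,"jaw": 0},{"offset": [-0.06,0.09,-0.0535],"yaw": 0.5,"jaw": 0},{"offset": [-0.06,0.1,-0.0535],"yaw": 0.5,"jaw": 0}]}}

```text
clock: 2.95
position: [0.4676, -0.2855, 0.2555]
ee_rot: [-0.03, 0.707, -0.706, 0.028]
ft_force: [0.6, -0.1, -0.6]
grip_width: 1.004
```

```bash
python3 w.py w2; python3 g.py
```

```text
2.95 [ 0.785  0.183 -0.362  1.639  0.067  1.335 -1.077] [ 0.606 -0.056 -0.584] 1.0043974810413991
[[-0.997 -0.004  0.081  0.468]
 [-0.081  0.001 -0.997 -0.286]
 [ 0.003 -1.    -0.001  0.255]
 [ 0.     0.     0.     1.   ]]
top 1937 ((472.9132995605469, -280.0422668457031), (25.406574249267578, 16.55391502380371), 5.2386250495910645) 0.23400087073289763
grip 2551 ((472.8917236328125, -280.17047119140625), (25.515016555786133, 16.538650512695312), 4.63774299621582) 0.2334965470371512
stand 1610 ((473.0630798339844, -280.2350158691406), (34.99335479736328, 67.18982696533203), 5.04592752456665) 0.03716815554987471
```

Call:
{"fn": "move_arm", "kwargs": {"increments": [{"offset": [-0.005,0.005,-0.005],"yaw": 0,"jaw": 0},{"offset": [-0.005,0.02,-0.005],"yaw": 0,"jaw": 0},{"offset": [-0.005,0.035,-0.005],"yaw": 0,"jaw": 0},{"offset": [-0.005,0.041,-0.005],"yaw": 0,"jaw": 0},{"offset": [-0.005,0.041,-0.005],"yaw": 0,"jaw": 0},{"offset": [-0.005,0.041,-0.005],"yaw": 0,"jaw": 0}]}}

```text
clock: 3.55
position: [0.473, -0.2798, 0.2167]
ee_rot: [-0.03, 0.707, -0.706, 0.028]
ft_force: [-0.3, -0.1, 0.5]
grip_width: 1.004
```

Call:
{"fn": "move_arm", "kwargs": {"squeeze": 50, "increments": [{"offset": [0,0.002,0],"yaw": 0,"jaw": 100},{"offset": [0,0.002,0],"yaw": 0,"jaw": 200},{"offset": [0,0.002,0],"yaw": 0,"jaw": 255},{"offset": [0,0.002,0],"yaw": 0,"jaw": 255},{"offset": [0,0.002,0],"yaw": 0,"jaw": 255},{"offset": [0,0.002,0],"yaw": 0,"jaw": 255},{"offset": [0,0.002,0],"yaw": 0,"jaw": 255},{"offset": [0,0.002,0],"yaw": 0,"jaw": 255}]}}

```text
clock: 4.22
position: [0.4731, -0.28, 0.2148]
ee_rot: [-0.03, 0.707, -0.706, 0.028]
ft_force: [0.3, -1.3, 1.9]
grip_width: 0.185
```

Call:
{"fn": "move_arm", "kwargs": {"increments": [{"offset": [0,-0.005,0],"yaw": 0,"jaw": 255},{"offset": [0,-0.015,0],"yaw": 0,"jaw": 255},{"offset": [0,-0.03,0],"yaw": 0,"jaw": 255},{"offset": [0,-0.045,0],"yaw": 0,"jaw": 255},{"offset": [0,-0.06,0],"yaw": 0,"jaw": 255},{"offset": [0,-0.075,0],"yaw": 0,"jaw": 255},{"offset": [0,-0.085,0],"yaw": 0,"jaw": 255},{"offset": [0,-0.085,0],"yaw": 0,"jaw": 255},{"offset": [0,-0.085,0],"yaw": 0,"jaw": 255}]}}

```text
clock: 4.97
position: [0.4733, -0.28, 0.3001]
ee_rot: [0.029, -0.706, 0.707, -0.029]
ft_force: [0.2, 0.5, -2.7]
grip_width: 0.181
```

```bash
cat > s.py <<'E'
from h import *
import sys
np.set_printoptions(precision=3,suppress=True)
o=manip.get_obs();print(o['clock'],o['ft_force'],o['grip_width']);print(tcp())
P=[]
for n in('side','scene'):
    p=cam(n);save(p,sys.argv[1]+n+'.png')
    C=cloud(p); np.save('/tmp/'+n+'.npy',C)
    t=tcp()[:3,3]
    m=(p['depth']>0)&(np.hypot(C[...,0]-t[0],C[...,1]-t[1])<.07)
    for z0 in np.arange(-.23,.02,.03):
        k=m&(C[...,2]-t[2]>z0)&(C[...,2]-t[2]<z0+.03)
        if k.sum()>5: print(n,round(z0,2),k.sum(),np.median(C[k],0)-t, np.ptp(C[k][:,:2],axis=0))
E
python3 s.py L
```

```text
4.9667 [ 0.222  0.537 -2.698] 0.1810459141792745
[[-0.997 -0.001  0.082  0.473]
 [-0.082 -0.    -0.997 -0.28 ]
 [ 0.001 -1.     0.     0.3  ]
 [ 0.     0.     0.     1.   ]]
side -0.23 12 [ 0.001 -0.022 -0.202] [0.013 0.012]
side -0.2 107 [-0.001 -0.022 -0.182] [0.015 0.044]
side -0.17 125 [-0.002 -0.02  -0.161] [0.014 0.041]
side -0.14 80 [-0.    -0.022 -0.126] [0.011 0.043]
side -0.11 128 [ 0.001 -0.008 -0.099] [0.011 0.024]
side -0.08 102 [ 0.    -0.006 -0.065] [0.01 0.01]
side -0.05 91 [-0.    -0.006 -0.037] [0.011 0.011]
side -0.02 190 [-0.001 -0.017 -0.001] [0.024 0.027]
side 0.01 121 [-0.001 -0.037  0.034] [0.026 0.053]
scene -0.23 22 [-0.005  0.01  -0.204] [0.01  0.044]
scene -0.2 93 [-0.006  0.008 -0.184] [0.016 0.047]
scene -0.17 74 [-0.003  0.002 -0.159] [0.016 0.048]
scene -0.14 58 [-0.002 -0.01  -0.126] [0.014 0.046]
scene -0.11 67 [-0.003  0.006 -0.1  ] [0.013 0.048]
scene -0.08 40 [-0.003  0.004 -0.065] [0.011 0.015]
scene -0.05 37 [-0.003  0.005 -0.04 ] [0.013 0.014]
scene -0.02 95 [-0.01   0.011 -0.002] [0.019 0.044]
scene 0.01 156 [-0.008  0.005  0.03 ] [0.027 0.084]
```

Call:
{"fn": "move_arm", "kwargs": {"increments": [{"offset": [0.015,-0.01,0],"yaw": 0,"jaw": 255},{"offset": [0.045,-0.025,-0.005],"yaw": 0,"jaw": 255},{"offset": [0.07,-0.035,-0.015],"yaw": 0,"jaw": 255},{"offset": [0.077,-0.035,-0.03],"yaw": -0.5,"jaw": 255},{"offset": [0.076,-0.035,-0.055],"yaw": -1,"jaw": 255},{"offset": [0.074,-0.035,-0.085],"yaw": -1.5,"jaw": 255},{"offset": [0.071,-0.035,-0.115],"yaw": -2,"jaw": 255},{"offset": [0.068,-0.035,-0.145],"yaw": -2.3,"jaw": 255},{"offset": [0.065,-0.035,-0.17],"yaw": -2.3,"jaw": 255},{"offset": [0.063,-0.035,-0.186],"yaw": -2.3,"jaw": 255}]}}

```text
clock: 5.9
position: [0.3946, -0.0968, 0.3337]
ee_rot: [-0.045, 0.706, -0.705, 0.043]
ft_force: [0.0, -0.3, -1.5]
grip_width: 0.181
```

Call:
{"fn": "move_arm", "kwargs": {"increments": [{"offset": [-0.005,0,-0.01],"yaw": 0,"jaw": 255},{"offset": [-0.01,0,-0.03],"yaw": 0,"jaw": 255},{"offset": [-0.02,0,-0.06],"yaw": 0,"jaw": 255},{"offset": [-0.03,0,-0.09],"yaw": 0,"jaw": 255},{"offset": [-0.04,0,-0.12],"yaw": 0,"jaw": 255},{"offset": [-0.048,0,-0.14],"yaw": 0,"jaw": 255},{"offset": [-0.051,0,-0.148],"yaw": 0,"jaw": 255},{"offset": [-0.051,0,-0.149],"yaw": 0,"jaw": 255},{"offset": [-0.051,0,-0.149],"yaw": 0,"jaw": 255}]}}

```text
clock: 6.65
position: [0.4264, 0.0568, 0.3331]
ee_rot: [-0.046, 0.706, -0.705, 0.042]
ft_force: [-0.9, -0.9, -2.5]
grip_width: 0.179
```

```bash
cat > c.py <<'E'
from h import *
np.set_printoptions(precision=4,suppress=True)
print(tcp())
for n in('wrist','side','scene'):
    p=cam(n);C=cloud(p);save(p,'c_'+n+'.png')
    m=(p['depth']>0)&(C[...,0]>.43)&(C[...,0]<.67)&(C[...,1]>-.03)&(C[...,1]<.18)&(abs(C[...,2]-.182)<.007)
    if n=='scene': m&=C[...,0]>.47
    P=C[m]; r=cv2.minAreaRect((P[:,:2]*1000).astype(np.float32)); print(n,len(P),r,np.median(P[:,2]))
    for q in('hook_rail','tongue'): print(q,[(np.round(x['bbox']),round(x['confidence'],2)) for x in manip.recognise(p,q)][:3])
    for q in('hook_mid','doorway','cabinet'): print(q,[(np.round(x['centre'],1),round(x['confidence'],2),at(p,x['centre'])) for x in manip.spot_point(p,q)][:3])
    # slot edges in the cabinet frame assuming yaw 7deg, centre .5517,.072
    a=np.radians(7);X=np.array([np.cos(a),np.sin(a)]);Y=np.array([-X[1],X[0]]); Q=C[...,:2]-np.array([.5517,.072]); cx=Q@X; cy=Q@Y
    for x0 in(-.05,-.03,-.01,.01,.03):
        k=m&(abs(cx-x0)<.008)&(abs(cy)<.06); l=cy[k&(cy<0)]; h=cy[k&(cy>0)]
        if len(l) and len(h): print('slot',x0,l.max(),h.min(), 'outer',cy[m&(abs(cx-x0)<.008)].min(),cy[m&(abs(cx-x0)<.008)].max())
    np.save('/tmp/%s.npy'%n,C)
    k=(p['depth']>0)&(abs(cx-.03)<.045)&(abs(cy)<.025)&(C[...,2]>.10)&(C[...,2]<.165)
    R=p['pixels'].astype(int); red=k&(R[...,0]>1.6*R[...,1])&(R[...,0]>60)
    print('inside',k.sum(),'red',red.sum(), np.median(C[red],0) if red.any() else '', (cx[red].min(),cx[red].max(),np.median(cy[red]),C[red][:,2].max()) if red.any() else '')
E
python3 c.py
```

```text
[[-0.9922 -0.0053  0.1245  0.4264]
 [-0.1245  0.0009 -0.9922  0.0568]
 [ 0.0052 -1.     -0.0015  0.3331]
 [ 0.      0.      0.      1.    ]]
wrist 16369 ((495.09515380859375, 65.08367919921875), (133.97616577148438, 141.10125732421875), 7.141067028045654) 0.18239661319986789
hook_rail [(array([272.,   2., 290.,  24.]), 0.93)]
tongue [(array([278.,   0., 286.,  13.]), 0.55)]
hook_mid []
doorway [(array([280. ,  99.2]), 0.8, array([0.4853, 0.0647, 0.0017]))]
cabinet [(array([282.7,  42.2]), 0.91, array([0.5494, 0.0697, 0.0062]))]
slot -0.05 -0.016518496498256683 0.016993622366697828 outer -0.06999451743698676 0.07059300586683986
slot -0.03 -0.01663875684665043 0.01724297723977632 outer -0.06983785367719085 0.07028145051630734
slot -0.01 -0.01683211304334048 0.017201985491831544 outer -0.07023540326104254 0.07021789288735208
slot 0.01 -0.016843637597644484 0.017616345060120536 outer -0.06965762277206418 0.06989325251628437
inside 370 red 98 [0.5674 0.0739 0.1283] (np.float64(0.01193284798215318), np.float64(0.02061617148597882), np.float64(-4.489541234213953e-05), np.float64(0.129685723
[... 1087 characters left out ...]
0.47, array([0.536 , 0.0952, 0.1818]))]
doorway [(array([259.4, 255. ]), 0.77, array([0.4921, 0.0613, 0.0049]))]
cabinet [(array([246.9, 243.2]), 0.85, array([0.4801, 0.103 , 0.11  ]))]
slot -0.05 -0.014865608252004971 0.02007428092763594 outer -0.06727441383483443 0.0713831095693384
slot -0.03 -0.014944913384422385 0.02019348501880151 outer -0.04733009640664314 0.07203043138302358
slot -0.01 -0.014783733422060212 0.020436966136637206 outer -0.04984038577162834 0.07217906407004726
slot 0.01 -0.015041042165620445 0.02045751737989826 outer -0.04598060002183088 0.07219117484448924
slot 0.03 -0.01467538170704101 0.019381670230288743 outer -0.04417316379036316 0.07284809566445895
inside 103 red 0
```

Call:
{"fn": "move_arm", "kwargs": {"increments": [{"offset": [0,0.015,0],"yaw": 0,"jaw": 255},{"offset": [0,0.035,0],"yaw": 0,"jaw": 255},{"offset": [0,0.055,0],"yaw": 0,"jaw": 255},{"offset": [0,0.067,0],"yaw": 0,"jaw": 255},{"offset": [0,0.071,0],"yaw": 0,"jaw": 255},{"offset": [0,0.071,0],"yaw": 0,"jaw": 255},{"offset": [0,0.071,0],"yaw": 0,"jaw": 255}]}}

```text
clock: 8.13
position: [0.4267, 0.0575, 0.2633]
ee_rot: [-0.045, 0.706, -0.705, 0.043]
ft_force: [0.8, 0.7, -1.0]
grip_width: 0.18
```

```bash
python3 s.py D; python3 - <<'E'
import cv2,numpy as np
a=cv2.imread('pics/Dside.png')[150:290,190:390];b=cv2.imread('pics/Dscene.png')[140:300,190:340]
cv2.imwrite('pics/D.png',np.hstack([cv2.resize(a,(420,294)),cv2.resize(b,(276,294))]))
E
```

```text
8.1333 [ 0.847  0.658 -1.005] 0.1803190430058335
[[-0.992 -0.004  0.124  0.427]
 [-0.124  0.001 -0.992  0.058]
 [ 0.003 -1.    -0.002  0.263]
 [ 0.     0.     0.     1.   ]]
side -0.23 27 [ 0.055  0.037 -0.207] [0.062 0.065]
side -0.2 66 [ 0.    -0.02  -0.185] [0.065 0.064]
side -0.17 63 [-0.    -0.02  -0.159] [0.016 0.043]
side -0.14 50 [ 0.    -0.02  -0.126] [0.013 0.042]
side -0.11 92 [ 0.002 -0.005 -0.096] [0.07  0.066]
side -0.08 61 [-0.    -0.005 -0.066] [0.068 0.045]
side -0.05 50 [-0.001 -0.005 -0.037] [0.01 0.01]
side -0.02 123 [-0.    -0.017 -0.002] [0.025 0.022]
side 0.01 109 [ 0.002 -0.036  0.031] [0.03  0.058]
scene -0.23 22 [-0.006  0.007 -0.205] [0.072 0.068]
scene -0.2 118 [-0.006  0.004 -0.184] [0.077 0.069]
scene -0.17 98 [-0.002 -0.006 -0.161] [0.075 0.071]
scene -0.14 76 [-0.002 -0.01  -0.125] [0.073 0.07 ]
scene -0.11 86 [-0.002  0.008 -0.1  ] [0.069 0.063]
scene -0.08 51 [-0.004  0.004 -0.068] [0.071 0.047]
scene -0.05 30 [-0.005  0.005 -0.039] [0.01  0.016]
scene -0.02 101 [-0.011  0.006 -0.003] [0.015 0.045]
scene 0.01 218 [-0.009  0.001  0.031] [0.026 0.084]
```

View pics/D.png

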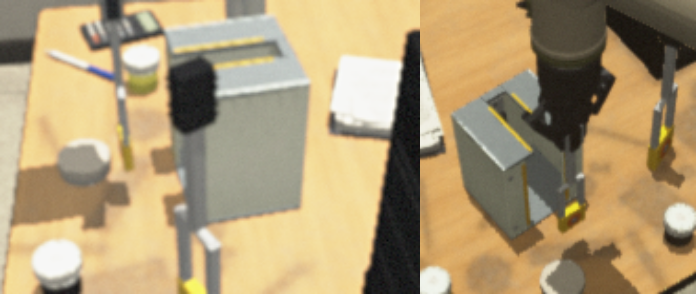

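Call:
{"fn": "move_arm", "kwargs": {"increments": [{"offset": [-0.01,0,0.001],"yaw": 0,"jaw": 255},{"offset": [-0.025,0,0.001],"yaw": 0,"jaw": 255},{"offset": [-0.04,0,0.001],"yaw": 0,"jaw": 255},{"offset": [-0.055,0,0.001],"yaw": 0,"jaw": 255},{"offset": [-0.07,0,0.001],"yaw": 0,"jaw": 255},{"offset": [-0.085,0,0.001],"yaw": 0,"jaw": 255},{"offset": [-0.1,0,0.001],"yaw": 0,"jaw": 255},{"offset": [-0.105,0,0.001],"yaw": 0,"jaw": 255},{"offset": [-0.105,0,0.001],"yaw": 0,"jaw": 255}]}}

```text
clock: 8.98
position: [0.5321, 0.0697, 0.2636]
ee_rot: [-0.045, 0.707, -0.705, 0.043]
ft_force: [-0.8, 0.3, -2.1]
grip_width: 0.185
```

Call:
{"fn": "move_arm", "kwargs": {"increments": [{"offset": [-0.01,0,0],"yaw": 0,"jaw": 255},{"offset": [-0.02,0,0],"yaw": 0,"jaw": 255},{"offset": [-0.03,0,0],"yaw": 0,"jaw": 255},{"offset": [-0.04,0,0],"yaw": 0,"jaw": 255},{"offset": [-0.047,0,0],"yaw": 0,"jaw": 255},{"offset": [-0.0485,0,0],"yaw": 0,"jaw": 255},{"offset": [-0.0485,0,0],"yaw": 0,"jaw": 255},{"offset": [-0.0485,0,0],"yaw": 0,"jaw": 255}]}}

```text
clock: 9.65
position: [0.5797, 0.0758, 0.2636]
ee_rot: [-0.045, 0.707, -0.705, 0.043]
ft_force: [-0.2, 0.0, -1.5]
grip_width: 0.183
```

```bash
python3 -c "
from h import *
for i in range(4): print(manip.get_obs()['ft_force'],tcp()[:3,3]); manip.camera('side')
"
```

```text
[-0.24347203  0.04705472 -1.46020274] [0.57970569 0.07575713 0.26361324]
[-0.13794796 -0.50518335 -2.42338733] [0.57970423 0.07572351 0.26366645]
[-0.3464058   0.16770421 -1.83752232] [0.57976101 0.07568216 0.26368971]
[-0.36763395 -0.09470105 -2.17700344] [0.57982977 0.07564807 0.26366217]
```

Call:
{"fn": "move_arm", "kwargs": {"increments": [{"offset": [0,0.006,0],"yaw": 0,"jaw": 255},{"offset": [0,0.012,0],"yaw": 0,"jaw": 255},{"offset": [0,0.017,0],"yaw": 0,"jaw": 255},{"offset": [0,0.02,0],"yaw": 0,"jaw": 255},{"offset": [0,0.021,0],"yaw": 0,"jaw": 255},{"offset": [0,0.021,0],"yaw": 0,"jaw": 255}]}}

```text
clock: 10.35
position: [0.5797, 0.0756, 0.2422]
ee_rot: [-0.045, 0.706, -0.705, 0.043]
ft_force: [-0.2, -0.6, -2.7]
grip_width: 0.18
```

Call:
{"fn": "move_arm", "kwargs": {"increments": [{"offset": [0,0.001,0],"yaw": 0,"jaw": 255},{"offset": [0,0.002,0],"yaw": 0,"jaw": 255},{"offset": [0,0.003,0],"yaw": 0,"jaw": 255},{"offset": [0,0.003,0],"yaw": 0,"jaw": 255}]}}

```text
clock: 10.68
position: [0.5797, 0.0756, 0.2391]
ee_rot: [-0.045, 0.706, -0.705, 0.043]
ft_force: [0.2, 0.6, -2.6]
grip_width: 0.18
```

Call:
{"fn": "move_arm", "kwargs": {"increments": [{"offset": [0,0.001,0],"yaw": 0,"jaw": 255},{"offset": [0,0.002,0],"yaw": 0,"jaw": 255},{"offset": [0,0.003,0],"yaw": 0,"jaw": 255},{"offset": [0,0.003,0],"yaw": 0,"jaw": 255}]}}

```text
clock: 11.02
position: [0.5798, 0.0757, 0.2365]
ee_rot: [-0.045, 0.706, -0.705, 0.043]
ft_force: [-1.5, -0.4, 2.4]
grip_width: 0.18
```

Call:
{"fn": "move_arm", "kwargs": {"increments": [{"offset": [0,0.001,0],"yaw": 0,"jaw": 255},{"offset": [0,0.002,0],"yaw": 0,"jaw": 255},{"offset": [0,0.003,0],"yaw": 0,"jaw": 255},{"offset": [0,0.003,0],"yaw": 0,"jaw": 255}]}}

```text
clock: 11.35
position: [0.5798, 0.0757, 0.2338]
ee_rot: [-0.045, 0.706, -0.705, 0.043]
ft_force: [-1.7, 0.6, 3.5]
grip_width: 0.181
```

Call:
{"fn": "move_arm", "kwargs": {"increments": [{"offset": [0,0.001,0],"yaw": 0,"jaw": 255},{"offset": [0,0.002,0],"yaw": 0,"jaw": 255},{"offset": [0,0.002,0],"yaw": 0,"jaw": 255}]}}

```text
clock: 11.6
position: [0.5799, 0.0757, 0.2319]
ee_rot: [-0.045, 0.706, -0.705, 0.043]
ft_force: [-1.2, -0.0, 4.5]
grip_width: 0.18
```

Call:
{"fn": "move_arm", "kwargs": {"increments": [{"offset": [0,0.001,0],"yaw": 0,"jaw": 255},{"offset": [0,0.001,0],"yaw": 0,"jaw": 255}]}}

```text
clock: 11.77
position: [0.5799, 0.0757, 0.231]
ee_rot: [-0.045, 0.706, -0.705, 0.043]
ft_force: [-0.9, -0.1, 4.2]
grip_width: 0.179
```

Call:
{"fn": "move_arm", "kwargs": {"increments": [{"offset": [0,0.0005,0],"yaw": 0,"jaw": 255},{"offset": [0,0.001,0],"yaw": 0,"jaw": 255},{"offset": [0,0.001,0],"yaw": 0,"jaw": 255}]}}

```text
clock: 12.02
position: [0.5798, 0.0758, 0.23]
ee_rot: [-0.045, 0.706, -0.705, 0.043]
ft_force: [-2.5, 0.0, 4.9]
grip_width: 0.185
```

Call:
{"fn": "move_arm", "kwargs": {"increments": [{"offset": [0,0.0005,0],"yaw": 0,"jaw": 255},{"offset": [0,0.0005,0],"yaw": 0,"jaw": 255}]}}

```text
clock: 12.18
position: [0.5799, 0.0757, 0.2295]
ee_rot: [-0.045, 0.706, -0.705, 0.043]
ft_force: [-1.7, -1.0, 4.6]
grip_width: 0.182
```

Call:
{"fn": "move_arm", "kwargs": {"increments": [{"offset": [0,0.0005,0],"yaw": 0,"jaw": 255},{"offset": [0,0.0005,0],"yaw": 0,"jaw": 255}]}}

```text
clock: 12.35
position: [0.5799, 0.0757, 0.2289]
ee_rot: [-0.045, 0.706, -0.705, 0.043]
ft_force: [-0.8, -0.0, 4.8]
grip_width: 0.18
```

Call:
{"fn": "move_arm", "kwargs": {"increments": [{"offset": [0,0.0005,0],"yaw": 0,"jaw": 255},{"offset": [0,0.0005,0],"yaw": 0,"jaw": 255}]}}

```text
clock: 12.52
position: [0.5799, 0.0758, 0.2287]
ee_rot: [-0.045, 0.706, -0.705, 0.043]
ft_force: [-1.8, -0.9, 6.0]
grip_width: 0.187
```

Call:
{"fn": "move_arm", "kwargs": {"increments": [{"offset": [0,0.0005,0],"yaw": 0,"jaw": 255},{"offset": [0,0.0005,0],"yaw": 0,"jaw": 255}]}}

```text
clock: 12.68
position: [0.58, 0.0758, 0.2287]
ee_rot: [-0.044, 0.706, -0.705, 0.044]
ft_force: [-1.9, -1.2, 8.1]
grip_width: 0.184
```

```bash
python3 -c "
from h import *
for i in range(4): print(manip.get_obs()['ft_force'],tcp()[:3,3]); manip.camera('side')
"
```

```text
[-1.89425829 -1.21383696  8.14159999] [0.58000877 0.07578482 0.22867942]
[-3.79586299  0.24096774  8.80972544] [0.57999382 0.07582054 0.22873147]
[-2.59039894 -0.46642487  8.07402702] [0.57998914 0.07583558 0.22869706]
[-2.95398708 -0.77971414  7.79855026] [0.57998372 0.0758087  0.22870062]
```

Call:
{"fn": "move_arm", "kwargs": {"increments": [{"offset": [0,0.0007,0],"yaw": 0,"jaw": 255},{"offset": [0,0.0007,0],"yaw": 0,"jaw": 255},{"offset": [0,0.0007,0],"yaw": 0,"jaw": 255}]}}

```text
clock: 13.13
position: [0.5801, 0.0758, 0.2286]
ee_rot: [-0.044, 0.706, -0.705, 0.044]
ft_force: [-4.1, -1.8, 9.5]
grip_width: 0.18
```

Call:
{"fn": "move_arm", "kwargs": {"squeeze": 20, "increments": [{"offset": [0,0,0],"yaw": 0,"jaw": 255},{"offset": [0,0,0],"yaw": 0,"jaw": 255},{"offset": [0,0,0],"yaw": 0,"jaw": 255}]}}

```text
clock: 13.38
position: [0.58, 0.0758, 0.2288]
ee_rot: [-0.044, 0.706, -0.705, 0.044]
ft_force: [-3.3, -0.5, 6.9]
grip_width: 0.182
```

Call:
{"fn": "move_arm", "kwargs": {"increments": [{"offset": [0,-0.0005,0],"yaw": 0,"jaw": 255},{"offset": [0,-0.0005,0],"yaw": 0,"jaw": 255},{"offset": [0,-0.0005,0],"yaw": 0,"jaw": 255}]}}

```text
clock: 13.63
position: [0.5799, 0.0758, 0.229]
ee_rot: [-0.044, 0.706, -0.705, 0.043]
ft_force: [-1.5, -1.3, 1.8]
grip_width: 0.183
```

Call:
{"fn": "move_arm", "kwargs": {"increments": [{"offset": [0,-0.0003,0],"yaw": 0,"jaw": 255},{"offset": [0,-0.0003,0],"yaw": 0,"jaw": 235},{"offset": [0,-0.0003,0],"yaw": 0,"jaw": 215},{"offset": [0,-0.0003,0],"yaw": 0,"jaw": 200},{"offset": [0,-0.0003,0],"yaw": 0,"jaw": 185},{"offset": [0,-0.0003,0],"yaw": 0,"jaw": 170},{"offset": [0,-0.0003,0],"yaw": 0,"jaw": 150},{"offset": [0,-0.0003,0],"yaw": 0,"jaw": 120}]}}

```text
clock: 14.3
position: [0.5799, 0.0758, 0.2293]
ee_rot: [-0.044, 0.706, -0.705, 0.044]
ft_force: [-0.8, 0.4, 0.6]
grip_width: 0.524
```

```bash
python3 s.py E; python3 - <<'E'
from h import *
p=cam('wrist');save(p,'Ew.png')
E
```

```text
14.3 [-0.807  0.353  0.585] 0.5239750081926757
[[-0.992 -0.001  0.124  0.58 ]
 [-0.124  0.001 -0.992  0.076]
 [ 0.001 -1.    -0.001  0.229]
 [ 0.     0.     0.     1.   ]]
side -0.23 93 [ 0.058 -0.026 -0.227] [0.07  0.091]
side -0.2 30 [ 0.005 -0.069 -0.184] [0.036 0.005]
side -0.17 19 [ 0.008 -0.069 -0.159] [0.031 0.003]
side -0.14 38 [ 0.006 -0.069 -0.127] [0.029 0.006]
side -0.11 157 [-0.005  0.061 -0.093] [0.064 0.137]
side -0.08 96 [ 0.003  0.004 -0.054] [0.095 0.128]
side -0.05 943 [-0.01  -0.021 -0.045] [0.109 0.137]
side -0.02 142 [-0.007 -0.027 -0.   ] [0.027 0.061]
side 0.01 195 [-0.007 -0.03   0.027] [0.038 0.11 ]
scene -0.23 449 [-0.021 -0.04  -0.223] [0.107 0.136]
scene -0.2 110 [ 0.021 -0.061 -0.184] [0.065 0.134]
scene -0.17 76 [ 0.035 -0.057 -0.16 ] [0.06 0.03]
scene -0.14 65 [ 0.034 -0.029 -0.124] [0.055 0.118]
scene -0.11 56 [ 0.026 -0.013 -0.1  ] [0.055 0.104]
scene -0.08 160 [-0.004  0.003 -0.052] [0.098 0.132]
scene -0.05 865 [-0.011  0.015 -0.047] [0.105 0.138]
scene -0.02 158 [-0.008  0.008 -0.002] [0.032 0.073]
scene 0.01 229 [-0.007  0.003  0.025] [0.036 0.11 ]
```

View pics/Ew.png

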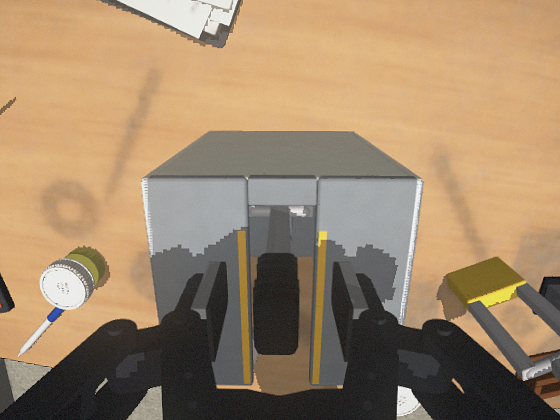

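The wrist view shows the grip block (277,300) free between the open fingers and centred over the roof slot. I'll withdraw straight up.

Call:
{"fn": "move_arm", "kwargs": {"increments": [{"offset": [0,-0.005,0],"yaw": 0,"jaw": 110},{"offset": [0,-0.015,0],"yaw": 0,"jaw": 110},{"offset": [0,-0.03,0],"yaw": 0,"jaw": 110},{"offset": [0,-0.05,0],"yaw": 0,"jaw": 110},{"offset": [0,-0.07,0],"yaw": 0,"jaw": 110},{"offset": [0,-0.09,0],"yaw": 0,"jaw": 110},{"offset": [0.01,-0.1,0],"yaw": 0,"jaw": 110},{"offset": [0.03,-0.1,0],"yaw": 0,"jaw": 110},{"offset": [0.05,-0.1,0],"yaw": 0,"jaw": 110},{"offset": [0.06,-0.1,0],"yaw": 0,"jaw": 110}]}}

```text
clock: 15.28
position: [0.5191, 0.0687, 0.3307]
ee_rot: [-0.044, 0.706, -0.705, 0.044]
ft_force: [0.2, -0.1, -0.2]
grip_width: 0.572
```

```bash
cat > f.py <<'E'
from h import *
np.set_printoptions(precision=4,suppress=True)
a=np.radians(7);X=np.array([np.cos(a),np.sin(a)]);Y=np.array([-X[1],X[0]])
t=tcp()[:3,3];print(t,manip.get_obs()['ft_force'])
for n in('wrist','side','wrist'):
    p=cam(n);C=cloud(p);save(p,'F'+n+'.png')
    Q=C[...,:2]-np.array([.5517,.072]);cx=Q@X;cy=Q@Y;m=(p['depth']>0)&(abs(cx-.029)<.05)&(abs(cy)<.04)
    for z0,z1 in((.245,.262),(.205,.245),(.19,.205),(.1,.165)):
        k=m&(C[...,2]>z0)&(C[...,2]<z1)
        if k.sum()>3: print(n,z0,k.sum(),'cx',np.percentile(cx[k],[2,50,98]),'cy',np.percentile(cy[k],[2,50,98]),'z',np.percentile(C[k][:,2],[5,50,98]))
    R=p['pixels'].astype(int); red=m&(C[...,2]<.165)&(R[...,0]>1.6*R[...,1])&(R[...,0]>60)
    if red.any(): print('red',red.sum(),np.percentile(C[red][:,2],[5,50,95]),cx[red].min(),cx[red].max())
E
python3 f.py
```

```text
[0.5191 0.0687 0.3307] [ 0.2366 -0.1206 -0.1744]
wrist 0.245 1172 cx [0.0164 0.0278 0.0385] cy [-0.0052  0.0025  0.0098] z [0.2464 0.2483 0.2499]
wrist 0.205 117 cx [0.0158 0.039  0.0394] cy [-0.006  -0.0002  0.0105] z [0.2234 0.2413 0.2448]
wrist 0.1 549 cx [0.0246 0.0414 0.0514] cy [-0.0187 -0.0013  0.0194] z [0.1185 0.1269 0.1387]
red 80 [0.1197 0.1209 0.1224] 0.03624419213052857 0.04481207861766495
side 0.245 47 cx [0.0156 0.0263 0.037 ] cy [-0.0084 -0.0023  0.0059] z [0.2458 0.2478 0.2498]
side 0.205 167 cx [0.0145 0.0247 0.0382] cy [-0.0088 -0.0057  0.0064] z [0.2102 0.2272 0.2445]
side 0.19 35 cx [0.022  0.0247 0.032 ] cy [-0.0062 -0.0033  0.0059] z [0.191  0.1969 0.2042]
side 0.1 8 cx [0.0578 0.0585 0.0591] cy [0.0272 0.0337 0.0383] z [0.1495 0.1544 0.1589]
wrist 0.245 1175 cx [0.0163 0.0277 0.0385] cy [-0.0053  0.0025  0.0098] z [0.2464 0.2482 0.2498]
wrist 0.205 140 cx [0.016  0.0392 0.0396] cy [-0.006   0.0008  0.0105] z [0.2161 0.2408 0.2448]
wrist 0.1 518 cx [0.0252 0.042  0.0512] cy [-0.0194 -0.0012  0.0194] z [0.1188 0.1274 0.1391]
red 87 [0.1195 0.1208 0.1219] 0.03685675214527846 0.045424794271650006
```

View pics/Fwrist.png

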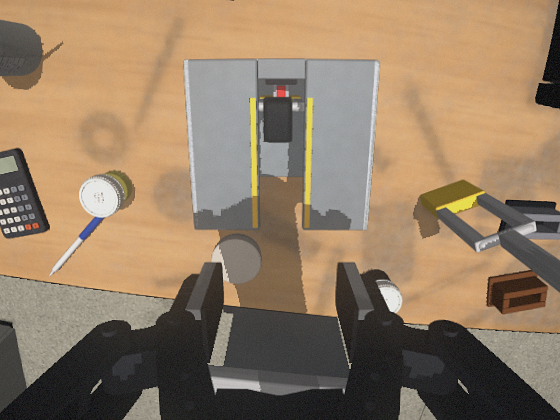

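```bash
python3 -c "
from workcell import manip
print(manip.hand_in())"
```

```text
the job is handed in; nothing more can be done
None
```

I hung the smaller yellow paddle on the hook inside the cabinet, pressed the tongue down to its stop, and handed the job in after about 15 s of robot time. No verdict was reported.

- **Route:** I lifted the paddle from the grey stand, carried it in front of the tall look-alike, and took it level through the doorway. I saw no sign of contact with the cabinet, and nothing was moved near the tin or the pots.
- **Pressing:** The tongue gave way at about 5–7 N. I stopped when the force rose to about 12 N net with no further movement. I then took the load off, opened the fingers and withdrew straight up.
- **Last checks:**
    - The tongue's top measured 0.121 m, against 0.128 m when raised. That is about 7.5 mm by camera, and the arm's travel and the rise in force also say it is on the stop.
    - The grip block's top stayed at 0.248 m in two successive wrist pictures, and the paddle hung still, within about 0.02 rad of upright.
    - The gripper is 10 cm up and touching nothing.
- **Disagreement:** The scene and side cameras differed by about 4 mm sideways, so I used the close wrist view for positions.

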